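# Swing out the press's folding crank and clamp the work

### The arm

A 6-joint arm with a two-finger parallel gripper is mounted at the origin on a cart in front of the work surface, level with it; the furniture and walls round the work are solid. World frame = base frame: x ahead of the robot, y to its left, z up, the work surface at z = 0. Lengths are in m, angles in rad, forces in N, time in s.
With the tool pointing down it reaches from about 0.375 to 0.9 m from the base axis. Payload 3.1 kg.
Tool frame: the origin (TCP) lies on the front face of the gripper's body, between the roots of the fingers; the fingertips stand 73 mm ahead of it and the grasp point (between the pads) lies 54 mm ahead of it (manip.tips_ahead is the distance from the TCP to the fingertips, in m); z points along the fingers, y is the line along which they close (so a half turn about z gives the same grasp; the last joint's range is limited). The gripper opens to 85 mm and grips with 20 to 120 N. Pads are 22 mm wide; open, the fingers measure 114 mm over their backs; the gripper's body (76 mm by 85 mm) begins 54 mm behind the grasp point. The pads swing forward as they close: fully open they stand 13 mm farther back than shut.
Start: joints at [0.994, 0.527, 1.433, -0, 1.181, -0.178], TCP at [0.243, 0.576, 0.304] pointing down, gripper open.
Joint ranges: [-3.08, 3.08], [-0.75, 2.2], [0.22, 2.44], [-1.43, 4.57], [0, 2.65], [-2.85, 2.85]. Speed limits (rad/s): [2.79, 2.79, 3.14, 3.14, 3.14, 3.14].

### API

Orientations are given as a unit quaternion [x, y, z, w].
In Python, from station import sense, eyes, workorder, manip gives the robot as it stands.
- The arm moves only by the shell command python3 -m inch 'ROWS' [OPENING] [FORCE]. ROWS is JSON, a list of rows, each an object of numbers: "dx", "dy", "dz": the shift along the tool's x, y, z in cm; "wx", "wy", "wz": the turn, a rotation vector about the tool's x, y, z in degrees. In form: [{"dx": .., "dy": .., "dz": .., "wx": .., "wy": .., "wz": ..}, ...]. A call has 1 to 10 rows; each row shifts and turns the commanded pose from where the row before left it, along the tool's axes as they then stand; what a row does not reach is not made up. A row lasts 1/8 s, in which the tool goes at most 62.5 mm and 10.7 degrees, less where a joint would pass 70% of its speed; a pose out of reach is approached as far as the arm can. A call with a gripper value outside its range is refused whole. OPENING is the opening, from 0 (shut) to 1 (fully open), set as the call begins (- or left out, the last holds). The fingers move at their own pace and stop on an object; FORCE is the grip in N (left out, the last holds). Time passes only in rows, so rows that do not move let the fingers close. It gives the time, the measured TCP pose, the force, the opening and the grip force at its end, in the units of the state.
- sense(): the state, without advancing time (a new reading comes with each control period).
- eyes.snapshot(name): name is "scene" or "top" or "wrist"; returns the picture (420x560x3 uint8, red, green, blue); there is no depth.
- eyes.camera_params(name): a dict with "fx", "fy", "cx", "cy" (pixels), "rvec" (rotation vector, rad) and "tvec" (3), from world to camera coordinates, as OpenCV has them. Camera axes: x right, y down, z forward; pixel columns grow to the right and rows downward; lengths in m; the calibration is good to about 2 mm. The wrist camera is an equidistant fisheye: a pixel r from the principal point sees the ray r / f radians off the axis. A picture is of the moment at which its call begins: read the wrist's pose just before it. camera_params takes no time and is no camera call; for the wrist camera it gives the pose at the moment of the call.
- workorder.sign_off(): hands the job in; it is judged then, once.
The state is a dict: "t": time; "q": joint angles; "qd": joint speeds; "tau": joint torques, N m; "tcp_pos": TCP position; "tool_rot": TCP orientation; "force": force on the tool from outside, world axes, zero at the start; "ft_torque": the same for the moment, N m; "finger_gap": opening from 0.0 (shut) to 1.0 (fully open); "gripper_force": force on a finger pad.
Only numpy, scipy, OpenCV 4.12 (cv2) and the standard library are available. Lean on these libraries where they do the work, as an engineer would, in place of code of your own. Each camera call takes 0.05 s, during which the arm holds its last target. There are 200 camera calls.

### The job

Clamp the piece that stands under the small screw press: swing the folded crank arm right over to the outside and press it down until its round shank snaps into the spring clip. Only then wind the handwheel clockwise (seen from above) by the knob, until the sprung pad bears on the piece with its spring pressed in about half-way. Leave the crank in its clip and do not push the piece, or the two that wait on the bench, out of place.

Things in the scene. Friction and masses are not known exactly. Their poses are not given: they have to be found in the camera images.
- press: Low grey bridge press, fixed to the bench: two columns 120 mm apart along its y, on feet 50 x 34 x 12 mm, under a beam 146 mm wide and 40 mm deep, top 180 mm up. On the beam lies the handwheel, a disc 56 mm across, top 198 mm up. Origin on the bench under the vertical screw axis, z up. x points away from the side where the folded knob hangs (roughly towards the robot); position and yaw vary.
- fork (a point): Middle of the fork on the beam's -x face, 40 mm from the screw axis, 168 mm above the bench. Its two prongs (tops 178 mm above the bench, 23 mm apart inside) straddle the folded knob and so block the handwheel.
- crank_hinge (a point): Hinge of the folding crank arm on the handwheel, 210 mm above the bench, 20 mm from the screw axis (on the press's +x side while the handwheel is at 0). The hinge axis is level, along the press's y while the handwheel is at 0.
- clip (a point): Middle of the two-leaf spring clip on the handwheel, where the arm's bar lies when latched: 210 mm above the bench, 56 mm from the screw axis, 36 mm outward of the hinge. The leaves stand either side of the bar, 19 mm long along it, their flared tops about 224 mm above the bench; the bar is pressed down between them.
- crank_arm (a joint): Angle (rad) of the folding crank arm, a steel bar 12 mm in diameter with a ball end. 0: folded level over the handwheel towards the press's -x (away from the robot), knob hanging down; 1.57: upright; 3.14: level outside, knob upright, bar in the clip. Stiff hinge (0.05 N m): it stays where left. It meets the clip at about 2.83, snaps home by itself from about 3.03 and is latched above 3.05; on the knob this takes about 10 N.
- ball_centre (a point): Centre of the steel ball, 20 mm in diameter, at the outer end of the crank arm, 85 mm from the hinge on the bar's centre line; it swivels freely on a cross pin parallel to the hinge, so that it can be pinched from above (fingers closing along the hinge axis) and carried over in an arc.
- knob_centre (a point): Centre of the crank's black knob, a grip 18 mm in diameter, 42 mm long, that spins freely on its own axis. It stands square on the arm 60 mm from the hinge 8 to 50 mm from the bar's centre line: below it when folded, above it when latched, then 218 to 260 mm above the bench and 80 mm from the screw axis.
- handwheel (a joint): Angle (rad) of the handwheel: 0 at the start, growing clockwise seen from above; a turn lowers the screw and pad by 24 mm. It has friction (0.18 N m) and stays where left. The fork locks it within about 0.06 while the knob hangs there; it must stay under 0.35 until the crank is latched.
- pad_face (a point): Centre of the under face of the press's pad, a steel disc 40 mm in diameter on the screw axis; its face is 46 mm above the bench at the start.
- pad (a joint): How far (m) the pad is pushed up against its spring: 0 free, 0.012 bottomed; about 1.5 N per mm. While it is free the pad goes down with the screw; once on the work, further winding presses the spring in, 24 mm a turn.
- block_centre (a point): Centre (10 mm up) of a square steel bench block, 63 x 63 x 20 mm. One of the three pieces, drawn anew each time, stands under the press, within about 10 mm of the screw axis; the other two stand on the bench to the left and right.
- tin_centre (a point): Centre (13.5 mm up) of a round aluminium tin with its lid on, 60 mm in diameter, 27 mm high; one of the three pieces.
- spool_centre (a point): Centre (16 mm up) of a flanged solder spool, 60 mm in diameter, 32 mm high, standing on its flange; one of the three pieces.
Not all that is in view belongs to the job. What is shaped like the part that bears spool_centre but red is not meant.

How it is judged:
On the way, in this order (a step that is already met when the one before it is completed fails the run):
1. the crank arm is swung over and latched in its clip, the handwheel not yet turned (value of joint crank_arm above 3.05 rad and value of joint handwheel below 0.35 rad), for 0.2 s.
2. the handwheel is wound until the sprung pad bears on the piece under the press (value of joint crank_arm above 3.05 rad and ((contact force between pad and block above 2 N and horizontal distance between block_centre and pad_face below 0.022 m) or (contact force between pad and tin above 2 N and horizontal distance between tin_centre and pad_face below 0.022 m) or (contact force between pad and spool above 2 N and horizontal distance between spool_centre and pad_face below 0.022 m)) and value of joint pad above 0.002 m), for 0.2 s.
At the end, for the whole second after the job is handed in: The crank arm is still latched in its clip (above 3.05 rad), the pad bears with more than 2 N on the block, tin or spool under the press (its centre within 22 mm of the pad's axis), the pad's spring is pressed in by 2 to 10 of its 12 mm, and the handwheel is at rest (all of step 2 and value of joint pad below 0.01 m and velocity of joint handwheel between -0.05 and 0.05 rad/s); the robot touches nothing.
It fails at once if the handwheel is turned (over 0.35 rad) while the crank is not latched (value of joint handwheel above 0.35 rad and value of joint crank_arm below 3 rad).
It fails at once if the block, tin or spool is pushed more than 30 mm out of place (distance of any of block_centre, tin_centre, spool_centre from where it was at the start of the episode above 0.03 m).
It also fails if it takes over 72 s, if anything falls off the work surface, if the arm or the gripper's body presses on something with over 40 N, if the wrist force passes 120 N, or if a joint passes its speed limit or range.

## Working session

There is one attempt and no reset: what is moved stays moved. The work goes in short steps, Python scripts to look and compute and a shell command to move; the robot and the scene stay as the last step left them, time stands still between calls to the robot, and variables do not carry over. Pictures are saved under pics/ and viewed, at most 10 in all, crops included, and the job is handed in when it is done.

```bash
mkdir -p pics; ls; python3 - <<'E'
from station import sense, eyes, workorder, manip
import cv2,numpy as np
s=sense();print({k:np.round(v,3).tolist() for k,v in s.items()})
ims=[eyes.snapshot(n) for n in("scene","top")]
for n,i in zip(("scene","top"),ims):
    cv2.imwrite(f"pics/{n}0.png",i[:,:,::-1]); print(n,eyes.camera_params(n))
    cv2.imwrite(f"pics/{n}0v.png",cv2.resize(i[:,:,::-1],(800,600),interpolation=cv2.INTER_CUBIC))
E
```

```text
pics
{'t': 0.0, 'q': [0.993, 0.528, 1.434, 0.0, 1.181, -0.178], 'qd': [0.001, 0.001, 0.002, 0.001, -0.0, 0.001], 'tau': [-0.001, -44.235, -17.803, -0.0, 0.008, 0.0], 'tcp_pos': [0.242, 0.575, 0.303], 'tool_rot': [0.198, 0.98, -0.001, -0.0], 'force': [-1.167, 0.293, -0.323], 'ft_torque': [0.004, -0.021, 0.003], 'gripper_force': 0.0, 'finger_gap': 1.002}
scene {'fx': 509.9374932143773, 'fy': 509.9374932143773, 'cx': 271.52532452661984, 'cy': 212.11521607946923, 'rvec': array([ 2.01273606, -0.52261838,  0.33992546]), 'tvec': array([-0.48017002,  0.1861834 ,  1.17853665])}
top {'fx': 412.69095716423857, 'fy': 412.69095716423857, 'cx': 272.282598185996, 'cy': 205.36789153905062, 'rvec': array([ 2.14147867, -2.2044213 ,  0.11045866]), 'tvec': array([-0.08254076,  0.52217633,  1.0760775 ])}
```

View pics/scene0v.png

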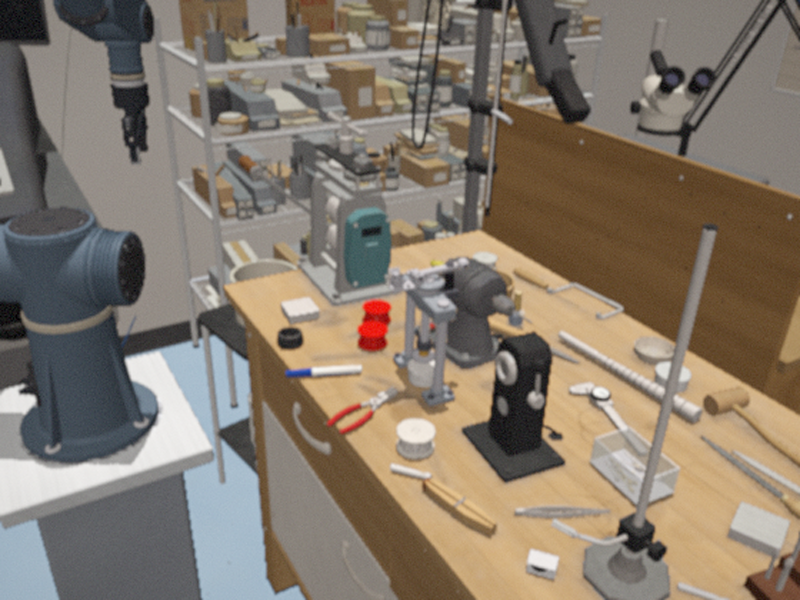

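View pics/top0v.png

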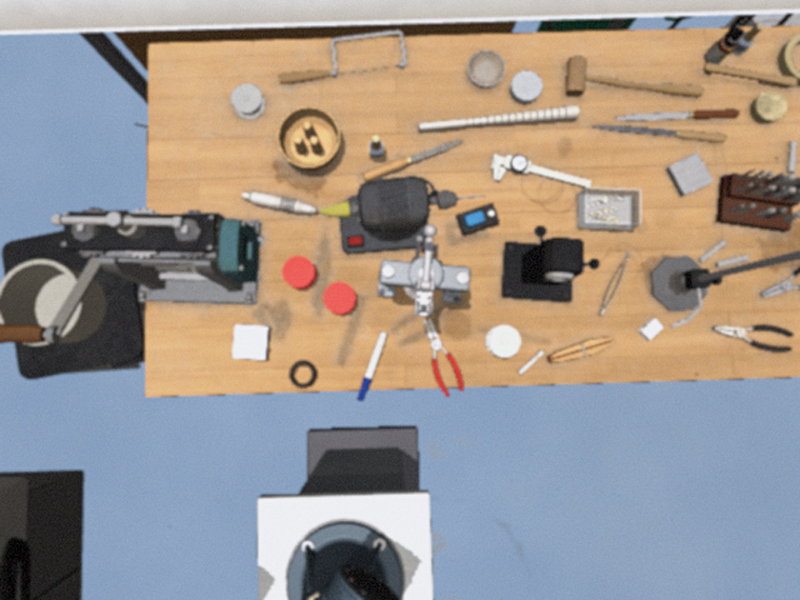

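Scene: the press is at (430,340), with the tin-like piece under it at (422,372). The white spool at (415,438) and white block at (300,308) are waiting, and the red spools are distractors. In the top view the press is at (425,275), with the folded ball end at (428,232). Next I'll enlarge the press.

```bash
cat > h.py <<'E'
import numpy as np,cv2
from scipy.spatial.transform import Rotation as R
from station import sense, eyes, workorder, manip
def ray(n,uv,p=None):
    p=p or eyes.camera_params(n); M=cv2.Rodrigues(np.array(p["rvec"]))[0]
    d=np.array([(uv[0]-p["cx"])/p["fx"],(uv[1]-p["cy"])/p["fy"]])
    if n=="wrist":
        r=np.hypot(*d); v=np.r_[d/r*np.sin(r),np.cos(r)] if r>0 else np.r_[0,0,1.]
    else: v=np.r_[d,1]
    return -M.T@np.array(p["tvec"]),M.T@v
def at(n,uv,z,p=None):
    c,v=ray(n,uv,p); return c+v*(z-c[2])/v[2]
def pix(n,X,p=None):
    p=p or eyes.camera_params(n); M=cv2.Rodrigues(np.array(p["rvec"]))[0]
    c=M@np.array(X)+np.array(p["tvec"]); d=c[:2]/c[2]
    if n=="wrist":
        r=np.hypot(*c[:2]); d=c[:2]/r*np.arctan2(r,c[2])
    return d*[p["fx"],p["fy"]]+[p["cx"],p["cy"]]
E
python3 - <<'E'
import cv2
i=cv2.imread("pics/top0.png")[145:245,245:350]
j=cv2.imread("pics/scene0.png")[170:290,260:340]
cv2.imwrite("pics/c1.png",cv2.hconcat([cv2.resize(i,(420,400),interpolation=cv2.INTER_CUBIC),cv2.resize(j,(320,480),interpolation=cv2.INTER_CUBIC)[:400]]))
E
```

```text
(no output)
```

View pics/c1.png

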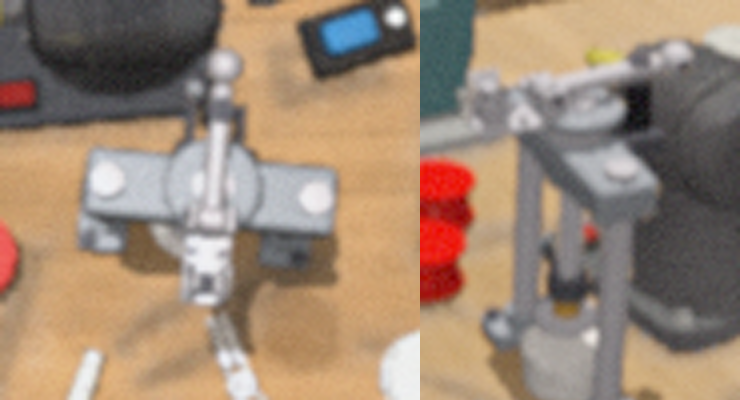

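```bash
python3 - <<'E'
from h import *
a=at("top",(271.75,190),.183);b=at("top",(324.25,194.25),.183);ball=at("top",(301.25,161.75),.21)
m=(a+b)/2; print(a,b,np.linalg.norm(a-b),"axis",m,"ball",ball)
y=(a-b)[:2];print("yaw cols",np.degrees(np.arctan2(y[1],y[0]))-90)
x=(m-ball)[:2];print("yaw ball",np.degrees(np.arctan2(x[1],x[0])),np.linalg.norm(x))
print(pix("scene",ball),pix("scene",m))
s=sense();print(R.from_quat(s["tool_rot"]).as_matrix().round(3)); print(manip.tips_ahead,[k for k in dir(manip) if k[0]!='_'])
E
```

```text
[ 0.53961567 -0.0965958   0.183     ] [ 0.52633054 -0.21665503  0.183     ] 0.1207920253223157 axis [ 0.53297311 -0.15662541  0.183     ] ball [ 0.59796282 -0.16448901  0.21      ]
yaw cols -6.314365245331999
yaw ball 173.10088910060088 0.06546372086392402
[323.52323327 186.50421482] [298.3464217  200.92952095]
[[-0.922  0.388 -0.001]
 [ 0.388  0.922 -0.002]
 [ 0.    -0.002 -1.   ]]
0.0726 ['PlanningError', 'tips_ahead']
```

```bash
python3 - <<'E'
from h import *
def tri(t,s):
    c1,v1=ray("top",np.array(t)*.7);c2,v2=ray("scene",np.array(s)*.7)
    k=np.linalg.lstsq(np.c_[v1,-v2],c2-c1,rcond=None)[0];P,Q=c1+v1*k[0],c2+v2*k[1];print(((P+Q)/2).round(3),np.linalg.norm(P-Q).round(4))
tri((393,190),(478,262)) # dark motor top
tri((252,222),(388,210)) # teal corner
tri((428,232),(463.5,262)) # ball
print(at("top",np.array((180,218))*.7,.25),at("top",np.array((250,275))*.7,.2))
E
```

```text
[ 0.674 -0.108  0.179] 0.0001
[0.618 0.116 0.212] 0.0047
[ 0.598 -0.162  0.217] 0.0064
[0.62052043 0.21439023 0.25      ] [0.53789644 0.12131024 0.2       ]
```

```bash
python3 -m inch '[{"dz":-4,"wz":-8.1},{"dz":-4,"wz":-8.1},{"dx":-2.6,"dy":-5},{"dx":-2.6,"dy":-5},{"dx":-2.6,"dy":-5},{"dx":-2.6,"dy":-5},{"dx":-2.6,"dy":-5},{"dx":-2.6,"dy":-5},{"dx":-2.6,"dy":-5},{"dx":-2.6,"dy":-5}]' 0.5 40
python3 -m inch '[{"dx":-2.6,"dy":-5},{"dx":-3.4,"dy":-4},{"dx":-3.4,"dy":-4},{"dx":-3.4,"dy":-4},{"dx":-3.4,"dy":-4},{"dx":-3.4,"dy":-4},{"dx":-3.4,"dy":-4},{},{}]'
python3 - <<'E'
from h import *
p=eyes.camera_params("wrist");i=eyes.snapshot("wrist")
cv2.imwrite("pics/w1.png",i[:,:,::-1]);cv2.imwrite("pics/w1v.png",cv2.resize(i[:,:,::-1],(800,600),interpolation=cv2.INTER_CUBIC))
import pickle;pickle.dump(p,open("w1.pkl","wb"))
s=sense();print(s["tcp_pos"],s["q"],R.from_quat(s["tool_rot"]).as_matrix().round(3))
print(pix("wrist",[.598,-.1635,.213],p)/.7,pix("wrist",[.533,-.1566,.2],p)/.7)
E
```

```text
[0.2424199  0.57560697 0.30314749] [ 9.93511656e-01  5.28267222e-01  1.43361380e+00  1.30010371e-05
  1.18138922e+00 -1.78521950e-01] [[-0.922  0.388 -0.001]
 [ 0.388  0.922 -0.001]
 [ 0.    -0.002 -1.   ]]
[ 52.7888156  693.66760997] [ 27.93574016 664.82665788]invalid input at $[0]: expected keys dx, dy, dz, wx, wy, wz
invalid input at $[0]: expected keys dx, dy, dz, wx, wy, wz
```

View pics/w1v.png

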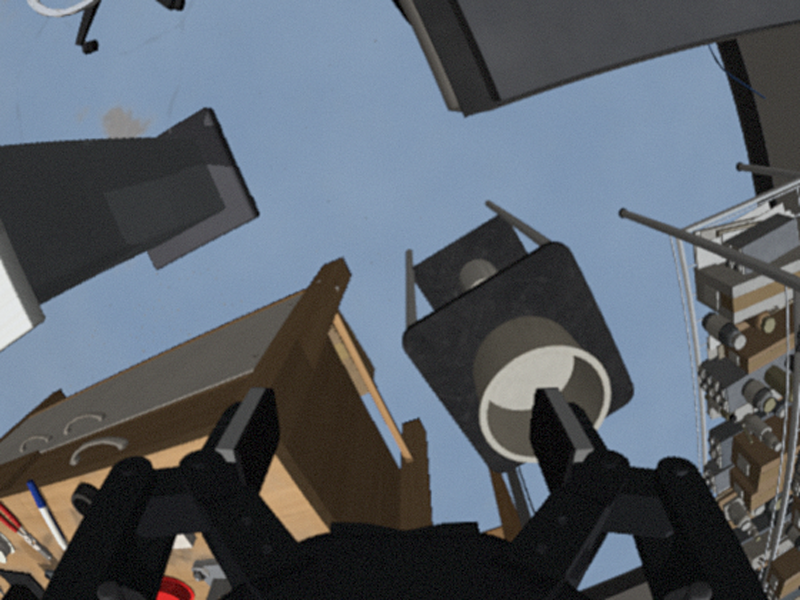

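The rows were refused because every one needs all six keys, so this is only the start view: floor and bucket, with the open fingers at (245,440) and (560,440). I'll send the move again in full.

```bash
python3 -m inch '[{"dx":0,"dy":0,"dz":-4,"wx":0,"wy":0,"wz":-8.1},{"dx":0,"dy":0,"dz":-4,"wx":0,"wy":0,"wz":-8.1},{"dx":-2.6,"dy":-5,"dz":0,"wx":0,"wy":0,"wz":0},{"dx":-2.6,"dy":-5,"dz":0,"wx":0,"wy":0,"wz":0},{"dx":-2.6,"dy":-5,"dz":0,"wx":0,"wy":0,"wz":0},{"dx":-2.6,"dy":-5,"dz":0,"wx":0,"wy":0,"wz":0},{"dx":-2.6,"dy":-5,"dz":0,"wx":0,"wy":0,"wz":0},{"dx":-2.6,"dy":-5,"dz":0,"wx":0,"wy":0,"wz":0},{"dx":-2.6,"dy":-5,"dz":0,"wx":0,"wy":0,"wz":0},{"dx":-2.6,"dy":-5,"dz":0,"wx":0,"wy":0,"wz":0}]' 0.5 40
python3 -m inch '[{"dx":-2.6,"dy":-5,"dz":0,"wx":0,"wy":0,"wz":0},{"dx":-3.4,"dy":-4,"dz":0,"wx":0,"wy":0,"wz":0},{"dx":-3.4,"dy":-4,"dz":0,"wx":0,"wy":0,"wz":0},{"dx":-3.4,"dy":-4,"dz":0,"wx":0,"wy":0,"wz":0},{"dx":-3.4,"dy":-4,"dz":0,"wx":0,"wy":0,"wz":0},{"dx":-3.4,"dy":-4,"dz":0,"wx":0,"wy":0,"wz":0},{"dx":-3.4,"dy":-4,"dz":0,"wx":0,"wy":0,"wz":0},{"dx":0,"dy":0,"dz":0,"wx":0,"wy":0,"wz":0},{"dx":0,"dy":0,"dz":0,"wx":0,"wy":0,"wz":0}]'
python3 - <<'E'
from h import *
p=eyes.camera_params("wrist");i=eyes.snapshot("wrist")
cv2.imwrite("pics/w2.png",i[:,:,::-1]);cv2.imwrite("pics/w2v.png",cv2.resize(i[:,:,::-1],(800,600),interpolation=cv2.INTER_CUBIC))
import pickle;pickle.dump(p,open("w2.pkl","wb"))
s=sense();print(s["t"],s["tcp_pos"],s["q"],R.from_quat(s["tool_rot"]).as_matrix().round(3))
print(pix("wrist",[.598,-.1635,.213],p)/.7,pix("wrist",[.533,-.1566,.2],p)/.7)
E
```

```text
t: 1.4
tcp_pos: [0.4032, 0.1528, 0.3839]
tool_rot: [0.058, 0.998, 0.0, 0.0]
force: [0.6, 0.8, -0.4]
finger_gap: 0.497
gripper_force: 0.0
t: 2.52
tcp_pos: [0.5972, -0.1597, 0.3831]
tool_rot: [0.058, 0.998, 0.001, -0.001]
force: [-0.7, 0.4, 0.4]
finger_gap: 0.496
gripper_force: 0.0
2.575 [ 0.5970329  -0.15915333  0.38344059] [-4.41273818e-01  4.42187875e-01  1.35217754e+00  3.65781949e-04
  1.34925673e+00 -1.89656421e+00] [[-0.993  0.115 -0.002]
 [ 0.115  0.993  0.001]
 [ 0.002  0.001 -1.   ]]
[398.82620821 303.15970817] [397.48030203 181.81468375]
```

View pics/w2v.png

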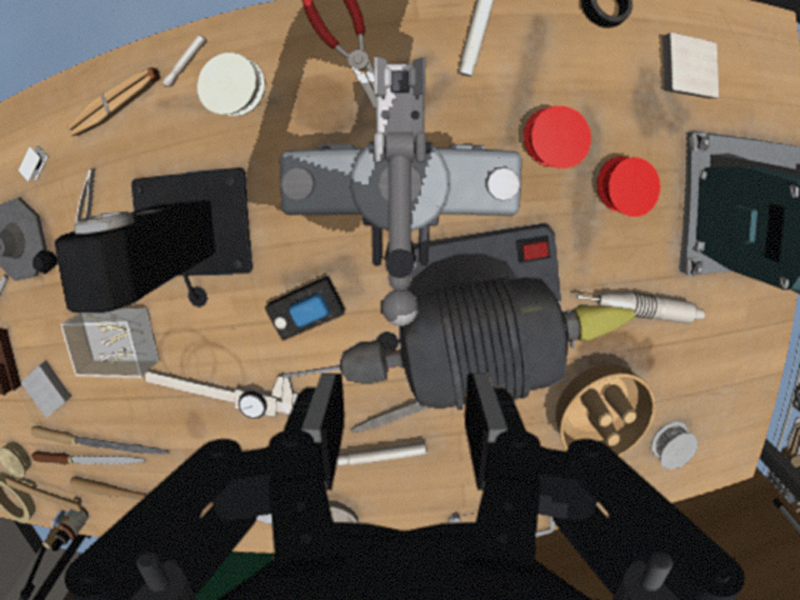

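The wrist view shows the ball at (400,307), the handwheel centre at about (400,188), the beam bolts at (297,184) and (503,184), and the fork at (400,245). The dark motor drum sits beside the ball but lower.

```bash
python3 - <<'E'
from h import *
import pickle
p=pickle.load(open("w2.pkl","rb"));f=lambda u,z:at("wrist",np.array(u)*.7,z,p)
print(f((400,307),.21),f((297.5,184),.183),f((503,183.5),.183),f((400,188),.198))
E
```

```text
[ 0.60135903 -0.16327303  0.21      ] [ 0.52739511 -0.21571054  0.183     ] [ 0.5413443  -0.09523099  0.183     ] [ 0.53672113 -0.1556744   0.198     ]
```

```bash
python3 -m inch '[{"dx":-0.25,"dy":-0.4,"dz":3,"wx":0,"wy":0,"wz":0},{"dx":0,"dy":0,"dz":3,"wx":0,"wy":0,"wz":0},{"dx":0,"dy":0,"dz":3,"wx":0,"wy":0,"wz":0},{"dx":0,"dy":0,"dz":2.3,"wx":0,"wy":0,"wz":0},{"dx":0,"dy":0,"dz":0,"wx":0,"wy":0,"wz":0},{"dx":0,"dy":0,"dz":0,"wx":0,"wy":0,"wz":0}]' 0.5
python3 -m inch '[{"dx":0,"dy":0,"dz":0,"wx":0,"wy":0,"wz":0},{"dx":0,"dy":0,"dz":0,"wx":0,"wy":0,"wz":0},{"dx":0,"dy":0,"dz":0,"wx":0,"wy":0,"wz":0},{"dx":0,"dy":0,"dz":0,"wx":0,"wy":0,"wz":0},{"dx":0,"dy":0,"dz":0,"wx":0,"wy":0,"wz":0},{"dx":0,"dy":0,"dz":0,"wx":0,"wy":0,"wz":0}]' 0.0 50
python3 - <<'E'
from h import *
i=eyes.snapshot("wrist");cv2.imwrite("pics/w3.png",i[:,:,::-1][100:360,180:380])
cv2.imwrite("pics/w3v.png",cv2.resize(i[:,:,::-1][100:360,180:380],(460,598),interpolation=cv2.INTER_CUBIC))
E
```

```text
t: 3.32
tcp_pos: [0.6001, -0.1638, 0.2722]
tool_rot: [0.057, 0.998, -0.0, 0.001]
force: [0.2, 0.4, 0.8]
finger_gap: 0.502
gripper_force: 0.0
t: 4.08
tcp_pos: [0.6005, -0.1643, 0.2711]
tool_rot: [0.058, 0.998, 0.0, 0.001]
force: [4.1, 2.9, -0.3]
finger_gap: 0.197
gripper_force: 48.7
```

View pics/w3v.png

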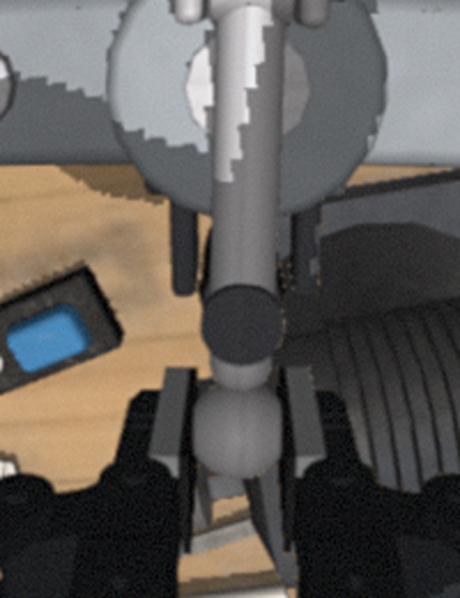

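The ball sits centred between the pads, at about (240,425) in the crop. Starting the arc.

```bash
python3 -m inch '[{"dx":0.13,"dy":0,"dz":-1.48,"wx":0,"wy":0,"wz":0},{"dx":0.38,"dy":0,"dz":-1.43,"wx":0,"wy":0,"wz":0},{"dx":0.63,"dy":0,"dz":-1.34,"wx":0,"wy":0,"wz":0},{"dx":0.85,"dy":0,"dz":-1.21,"wx":0,"wy":0,"wz":0},{"dx":1.05,"dy":0,"dz":-1.05,"wx":0,"wy":0,"wz":0},{"dx":0,"dy":0,"dz":0,"wx":0,"wy":0,"wz":0}]'
python3 -m inch '[{"dx":1.21,"dy":0,"dz":-0.85,"wx":0,"wy":0,"wz":0},{"dx":1.34,"dy":0,"dz":-0.63,"wx":0,"wy":0,"wz":0},{"dx":1.43,"dy":0,"dz":-0.38,"wx":0,"wy":0,"wz":0},{"dx":1.48,"dy":0,"dz":-0.13,"wx":0,"wy":0,"wz":0},{"dx":0,"dy":0,"dz":0,"wx":0,"wy":0,"wz":0},{"dx":0,"dy":0,"dz":0,"wx":0,"wy":0,"wz":0}]'
```

```text
t: 4.88
tcp_pos: [0.5665, -0.1596, 0.3357]
tool_rot: [0.058, 0.998, 0.001, -0.003]
force: [-2.1, 5.0, -2.2]
finger_gap: 0.201
gripper_force: 49.3
t: 5.62
tcp_pos: [0.5122, -0.1523, 0.352]
tool_rot: [0.058, 0.998, 0.003, -0.005]
force: [1.8, 6.2, -16.6]
finger_gap: 0.195
gripper_force: 50.0
```

```bash
python3 -m inch '[{"dx":1.48,"dy":0.1,"dz":0.33,"wx":0,"wy":0,"wz":0},{"dx":1.43,"dy":0.1,"dz":0.48,"wx":0,"wy":0,"wz":0},{"dx":1.34,"dy":0,"dz":0.63,"wx":0,"wy":0,"wz":0},{"dx":1.21,"dy":0,"dz":0.85,"wx":0,"wy":0,"wz":0},{"dx":1.05,"dy":0,"dz":1.05,"wx":0,"wy":0,"wz":0},{"dx":0,"dy":0,"dz":0,"wx":0,"wy":0,"wz":0},{"dx":0,"dy":0,"dz":0,"wx":0,"wy":0,"wz":0}]'
```

```text
t: 6.5
tcp_pos: [0.4524, -0.1454, 0.3228]
tool_rot: [0.058, 0.998, -0.0, 0.003]
force: [7.8, 4.2, -7.6]
finger_gap: 0.198
gripper_force: 50.6
```

```bash
python3 -m inch '[{"dx":0.7,"dy":0.1,"dz":1.3,"wx":0,"wy":0,"wz":0},{"dx":0.58,"dy":0,"dz":1.34,"wx":0,"wy":0,"wz":0},{"dx":0.38,"dy":0,"dz":1.43,"wx":0,"wy":0,"wz":0},{"dx":0,"dy":0,"dz":0,"wx":0,"wy":0,"wz":0},{"dx":0,"dy":0,"dz":0,"wx":0,"wy":0,"wz":0}]'
```

```text
t: 7.12
tcp_pos: [0.4338, -0.1426, 0.2825]
tool_rot: [0.058, 0.998, -0.001, -0.001]
force: [-2.8, -0.8, 2.3]
finger_gap: 0.2
gripper_force: 51.3
```

Now at about 10° from level; pressing it home.

```bash
python3 -m inch '[{"dx":0.06,"dy":0,"dz":0.7,"wx":0,"wy":0,"wz":0},{"dx":0.05,"dy":0,"dz":0.7,"wx":0,"wy":0,"wz":0},{"dx":0,"dy":0,"dz":0.3,"wx":0,"wy":0,"wz":0},{"dx":0,"dy":0,"dz":0.2,"wx":0,"wy":0,"wz":0},{"dx":0,"dy":0,"dz":0,"wx":0,"wy":0,"wz":0},{"dx":0,"dy":0,"dz":0,"wx":0,"wy":0,"wz":0}]'
```

```text
t: 7.88
tcp_pos: [0.4326, -0.1419, 0.265]
tool_rot: [0.057, 0.998, -0.0, -0.001]
force: [-9.9, 2.0, 20.6]
finger_gap: 0.196
gripper_force: 52.8
```

```bash
python3 -m inch '[{"dx":0,"dy":0,"dz":0,"wx":0,"wy":0,"wz":0},{"dx":0,"dy":0,"dz":0,"wx":0,"wy":0,"wz":0},{"dx":0,"dy":0,"dz":-3,"wx":0,"wy":0,"wz":0},{"dx":0,"dy":0,"dz":-4,"wx":0,"wy":0,"wz":0},{"dx":0,"dy":0,"dz":-4,"wx":0,"wy":0,"wz":0},{"dx":-3,"dy":0,"dz":-1,"wx":0,"wy":0,"wz":0},{"dx":-2,"dy":0,"dz":0,"wx":0,"wy":0,"wz":0},{"dx":0,"dy":0,"dz":0,"wx":0,"wy":0,"wz":0},{"dx":0,"dy":0,"dz":0,"wx":0,"wy":0,"wz":0}]' 0.5
python3 - <<'E'
from h import *
import pickle
p=eyes.camera_params("wrist");i=eyes.snapshot("wrist")[:,:,::-1]
j=eyes.snapshot("scene")[:,:,::-1]
cv2.imwrite("pics/w4.png",i);cv2.imwrite("pics/s4.png",j);pickle.dump(p,open("w4.pkl","wb"))
cv2.imwrite("pics/c4.png",cv2.hconcat([cv2.resize(i[60:320,170:370],(460,598),interpolation=cv2.INTER_CUBIC),cv2.resize(j[170:290,262:330],(339,598),interpolation=cv2.INTER_CUBIC)]))
s=sense();print(s["t"],s["tcp_pos"],s["force"])
E
```

```text
t: 9.0
tcp_pos: [0.4825, -0.1474, 0.3821]
tool_rot: [0.058, 0.998, 0.0, -0.001]
force: [0.6, 1.1, -0.0]
finger_gap: 0.497
gripper_force: 0.0
9.1 [ 0.48233234 -0.14748269  0.38232311] [-1.1181608  -0.15220982 -0.69130186]
```

View pics/c4.png

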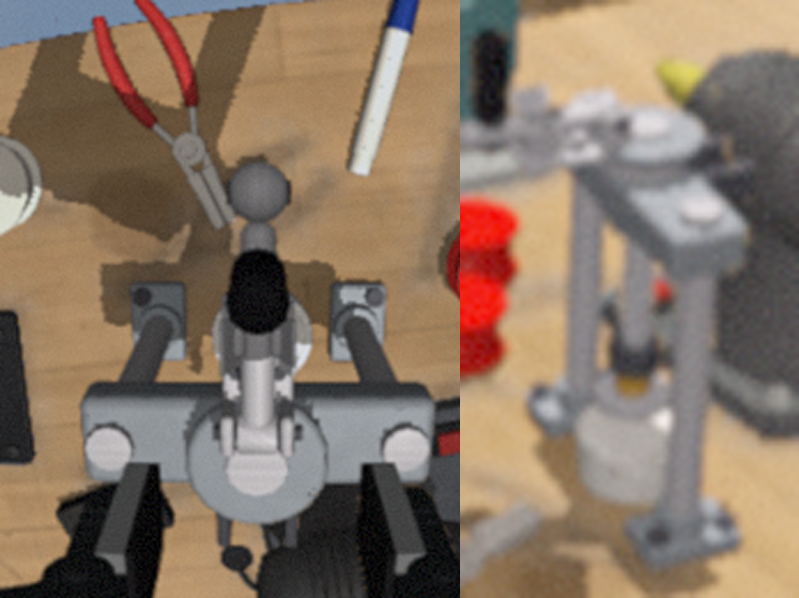

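The wrist crop shows the bar between the clip leaves, with the knob upright at (258,290), the ball at (260,192) and the handwheel at (257,460). The scene crop shows a plain, flangeless cylinder (the tin) under the pad. I'll check the ball and knob against the geometry.

```bash
python3 - <<'E'
from h import *
import pickle
p=pickle.load(open("w4.pkl","rb"));k=2.3;g=lambda X:((pix("wrist",X,p)-[170,60])*k).round(1)
e=np.array([-.9934,.115]);ax=np.array([.534,-.156])
P=lambda r,z:np.r_[ax+e*r,z]
print("ball lat",g(P(.105,.21)),"ball 2.85",g(P(.020+.085*np.cos(.29),.21+.085*np.sin(.29))),"knobtop",g(P(.08,.26)),"knobbot",g(P(.08,.218)),"bolt c",g(P(0,.2)))
print("tin r=30 top at axis",pix("scene",P(0,.027)),pix("scene",P(0,0)))
E
```

```text
ball lat [254.1 191.2] ball 2.85 [253.6 212.9] knobtop [253.1 306.1] knobbot [254.1 271. ] bolt c [255.  465.5]
tin r=30 top at axis [295.80704284 255.94685446] [295.36063087 264.867657  ]
```

```bash
python3 -m inch '[{"dx":2.8,"dy":-0.1,"dz":0,"wx":0,"wy":0,"wz":0},{"dx":0,"dy":0,"dz":3,"wx":0,"wy":0,"wz":0},{"dx":0,"dy":0,"dz":3,"wx":0,"wy":0,"wz":0},{"dx":0,"dy":0,"dz":2.4,"wx":0,"wy":0,"wz":0},{"dx":0,"dy":0,"dz":0,"wx":0,"wy":0,"wz":0},{"dx":0,"dy":0,"dz":0,"wx":0,"wy":0,"wz":0}]' 0.5
python3 -m inch '[{"dx":0,"dy":0,"dz":0,"wx":0,"wy":0,"wz":0},{"dx":0,"dy":0,"dz":0,"wx":0,"wy":0,"wz":0},{"dx":0,"dy":0,"dz":0,"wx":0,"wy":0,"wz":0},{"dx":0,"dy":0,"dz":0,"wx":0,"wy":0,"wz":0},{"dx":0,"dy":0,"dz":0,"wx":0,"wy":0,"wz":0}]' 0 40
python3 - <<'E'
import numpy as np
# rows for 10deg steps on r=8cm; tool x=outward e, tool y = 90deg clockwise-from-above of... start (8,0); clockwise -> +y tool
a=np.radians(np.arange(0,400,10));x,y=8*np.cos(a),8*np.sin(a)
for i in range(39): print(i*10+10,round(x[i+1]-x[i],2),round(y[i+1]-y[i],2),end=' | ')
E
```

```text
t: 9.85
tcp_pos: [0.4555, -0.1458, 0.2996]
tool_rot: [0.058, 0.998, -0.0, 0.001]
force: [-0.3, 0.1, 0.5]
finger_gap: 0.499
gripper_force: 0.0
t: 10.48
tcp_pos: [0.4557, -0.1457, 0.2998]
tool_rot: [0.058, 0.998, -0.0, 0.001]
force: [-0.9, 1.0, 6.3]
finger_gap: 0.198
gripper_force: 39.1
10 -0.12 1.39 | 20 -0.36 1.35 | 30 -0.59 1.26 | 40 -0.8 1.14 | 50 -0.99 0.99 | 60 -1.14 0.8 | 70 -1.26 0.59 | 80 -1.35 0.36 | 90 -1.39 0.12 | 100 -1.39 -0.12 | 110 -1.35 -0.36 | 120 -1.26 -0.59 | 130 -1.14 -0.8 | 140 -0.99 -0.99 | 150 -0.8 -1.14 | 160 -0.59 -1.26 | 170 -0.36 -1.35 | 180 -0.12 -1.39 | 190 0.12 -1.39 | 200 0.36 -1.35 | 210 0.59 -1.26 | 220 0.8 -1.14 | 230 0.99 -0.99 | 240 1.14 -0.8 | 250 1.26 -0.59 | 260 1.35 -0.36 | 270 1.39 -0.12 | 280 1.39 0.12 | 290 1.35 0.36 | 300 1.26 0.59 | 310 1.14 0.8 | 320 0.99 0.99 | 330 0.8 1.14 | 340 0.59 1.26 | 350 0.36 1.35 | 360 0.12 1.39 | 370 -0.12 1.39 | 380 -0.36 1.35 | 390 -0.59 1.26 |
```

```bash
python3 -m inch '[{"dx":-0.12,"dy":1.39,"dz":0,"wx":0,"wy":0,"wz":0},{"dx":-0.36,"dy":1.35,"dz":0,"wx":0,"wy":0,"wz":0},{"dx":-0.59,"dy":1.26,"dz":0,"wx":0,"wy":0,"wz":0},{"dx":-0.8,"dy":1.14,"dz":0,"wx":0,"wy":0,"wz":0},{"dx":0,"dy":0,"dz":0,"wx":0,"wy":0,"wz":0},{"dx":0,"dy":0,"dz":0,"wx":0,"wy":0,"wz":0}]'
```

```text
t: 11.22
tcp_pos: [0.4807, -0.0961, 0.2998]
tool_rot: [0.058, 0.998, 0.0, 0.001]
force: [1.2, 2.7, 5.7]
finger_gap: 0.196
gripper_force: 39.4
```

```bash
python3 -m inch '[{"dx":-0.99,"dy":0.99,"dz":0,"wx":0,"wy":0,"wz":0},{"dx":-1.14,"dy":0.8,"dz":0,"wx":0,"wy":0,"wz":0},{"dx":-1.26,"dy":0.59,"dz":0,"wx":0,"wy":0,"wz":0},{"dx":-1.35,"dy":0.36,"dz":0,"wx":0,"wy":0,"wz":0},{"dx":-1.39,"dy":0.12,"dz":0,"wx":0,"wy":0,"wz":0},{"dx":0,"dy":0,"dz":0,"wx":0,"wy":0,"wz":0},{"dx":0,"dy":0,"dz":0,"wx":0,"wy":0,"wz":0}]'
```

```text
t: 12.1
tcp_pos: [0.5455, -0.0754, 0.2999]
tool_rot: [0.058, 0.998, -0.0, 0.002]
force: [2.0, 2.2, 6.0]
finger_gap: 0.198
gripper_force: 39.3
```

```bash
python3 -m inch '[{"dx":-1.39,"dy":-0.12,"dz":0,"wx":0,"wy":0,"wz":0},{"dx":-1.35,"dy":-0.36,"dz":0,"wx":0,"wy":0,"wz":0},{"dx":-1.26,"dy":-0.59,"dz":0,"wx":0,"wy":0,"wz":0},{"dx":-1.14,"dy":-0.8,"dz":0,"wx":0,"wy":0,"wz":0},{"dx":-0.99,"dy":-0.99,"dz":0,"wx":0,"wy":0,"wz":0},{"dx":-0.8,"dy":-1.14,"dz":0,"wx":0,"wy":0,"wz":0},{"dx":-0.59,"dy":-1.26,"dz":0,"wx":0,"wy":0,"wz":0},{"dx":-0.36,"dy":-1.35,"dz":0,"wx":0,"wy":0,"wz":0},{"dx":-0.12,"dy":-1.39,"dz":0,"wx":0,"wy":0,"wz":0},{"dx":0,"dy":0,"dz":0,"wx":0,"wy":0,"wz":0}]'
```

```text
t: 13.35
tcp_pos: [0.6145, -0.1656, 0.2998]
tool_rot: [0.058, 0.998, -0.001, 0.001]
force: [-0.2, -2.4, 5.2]
finger_gap: 0.197
gripper_force: 39.4
```

```bash
python3 -m inch '[{"dx":0.12,"dy":-1.39,"dz":0,"wx":0,"wy":0,"wz":0},{"dx":0.36,"dy":-1.35,"dz":0,"wx":0,"wy":0,"wz":0},{"dx":0.59,"dy":-1.26,"dz":0,"wx":0,"wy":0,"wz":0},{"dx":0.8,"dy":-1.14,"dz":0,"wx":0,"wy":0,"wz":0},{"dx":0.99,"dy":-0.99,"dz":0,"wx":0,"wy":0,"wz":0},{"dx":0,"dy":0,"dz":0,"wx":0,"wy":0,"wz":0},{"dx":0,"dy":0,"dz":0,"wx":0,"wy":0,"wz":0}]'
```

```text
t: 14.22
tcp_pos: [0.5779, -0.2225, 0.2998]
tool_rot: [0.058, 0.998, -0.001, -0.001]
force: [-2.0, -1.6, 6.6]
finger_gap: 0.2
gripper_force: 39.6
```

```bash
python3 -m inch '[{"dx":1.14,"dy":-0.8,"dz":0,"wx":0,"wy":0,"wz":0},{"dx":1.26,"dy":-0.59,"dz":0,"wx":0,"wy":0,"wz":0},{"dx":1.35,"dy":-0.36,"dz":0,"wx":0,"wy":0,"wz":0},{"dx":1.39,"dy":-0.12,"dz":0,"wx":0,"wy":0,"wz":0},{"dx":0,"dy":0,"dz":0,"wx":0,"wy":0,"wz":0},{"dx":0,"dy":0,"dz":0,"wx":0,"wy":0,"wz":0}]'
python3 - <<'E'
from h import *
j=np.mean([eyes.snapshot("scene")[:,:,::-1].astype(float) for _ in range(8)],0).astype(np.uint8)
cv2.imwrite("pics/s5.png",j)
cv2.imwrite("pics/c5.png",cv2.hconcat([cv2.resize(j[215:287,270:325],(458,600),interpolation=cv2.INTER_CUBIC),cv2.resize(j[275:347,270:310],(333,600),interpolation=cv2.INTER_CUBIC)]))
E
```

```text
t: 14.98
tcp_pos: [0.5245, -0.2341, 0.2998]
tool_rot: [0.058, 0.998, 0.0, -0.001]
force: [-2.5, 0.3, 7.5]
finger_gap: 0.197
gripper_force: 39.6
```

View pics/c5.png

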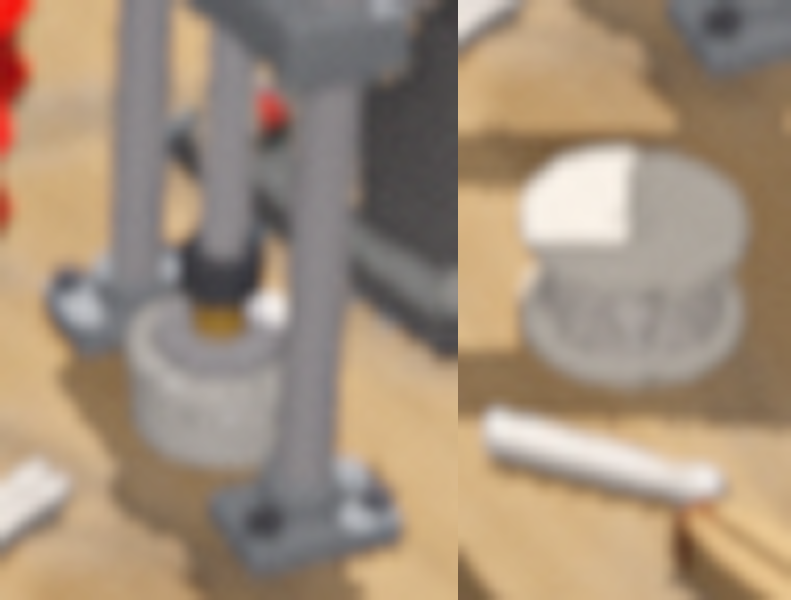

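The waiting piece at (635,260) is the flanged spool. The plain cylinder under the press at (205,390) is the 27 mm tin, with the pad just above it. Contact should come at about 285°, and the target is about 370°.

```bash
python3 -m inch '[{"dx":1.39,"dy":0.12,"dz":0,"wx":0,"wy":0,"wz":0},{"dx":1.35,"dy":0.36,"dz":0,"wx":0,"wy":0,"wz":0},{"dx":1.26,"dy":0.59,"dz":0,"wx":0,"wy":0,"wz":0},{"dx":1.14,"dy":0.8,"dz":0,"wx":0,"wy":0,"wz":0},{"dx":0.99,"dy":0.99,"dz":0,"wx":0,"wy":0,"wz":0},{"dx":0.8,"dy":1.14,"dz":0,"wx":0,"wy":0,"wz":0},{"dx":0.59,"dy":1.26,"dz":0,"wx":0,"wy":0,"wz":0},{"dx":0.36,"dy":1.35,"dz":0,"wx":0,"wy":0,"wz":0},{"dx":0.12,"dy":1.39,"dz":0,"wx":0,"wy":0,"wz":0},{"dx":-0.12,"dy":1.39,"dz":0,"wx":0,"wy":0,"wz":0}]'
python3 -m inch '[{"dx":0,"dy":0,"dz":0,"wx":0,"wy":0,"wz":0},{"dx":0,"dy":0,"dz":0,"wx":0,"wy":0,"wz":0},{"dx":0,"dy":0,"dz":0,"wx":0,"wy":0,"wz":0}]'
python3 -c "
from h import *
j=eyes.snapshot('scene')[:,:,::-1];cv2.imwrite('pics/c6.png',cv2.resize(j[215:287,270:325],(458,600),interpolation=cv2.INTER_CUBIC))"
```

```text
t: 16.62
tcp_pos: [0.4581, -0.1327, 0.2998]
tool_rot: [0.058, 0.998, -0.002, 0.001]
force: [0.7, -3.4, 5.7]
finger_gap: 0.194
gripper_force: 39.5
t: 17.0
tcp_pos: [0.4584, -0.1317, 0.2997]
tool_rot: [0.058, 0.998, -0.0, 0.001]
force: [1.4, 1.0, 9.4]
finger_gap: 0.197
gripper_force: 39.6
```

View pics/c6.png

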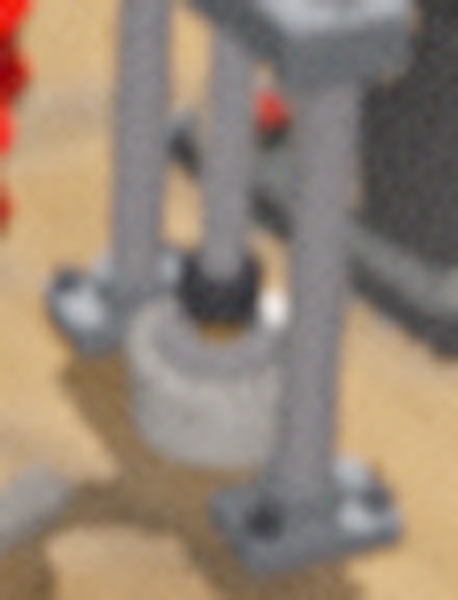

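The black collar has come down by about half the brass sleeve's length (y 305 → 325), which matches roughly 5.7 mm of spring, and the tin hasn't moved. Letting go.

```bash
python3 -m inch '[{"dx":0,"dy":0,"dz":0,"wx":0,"wy":0,"wz":0},{"dx":0,"dy":0,"dz":0,"wx":0,"wy":0,"wz":0},{"dx":0,"dy":0,"dz":-2,"wx":0,"wy":0,"wz":0},{"dx":0,"dy":0,"dz":-4,"wx":0,"wy":0,"wz":0},{"dx":0,"dy":0,"dz":-4,"wx":0,"wy":0,"wz":0},{"dx":-3,"dy":0,"dz":-2,"wx":0,"wy":0,"wz":0},{"dx":-2,"dy":0,"dz":0,"wx":0,"wy":0,"wz":0},{"dx":0,"dy":0,"dz":0,"wx":0,"wy":0,"wz":0},{"dx":0,"dy":0,"dz":0,"wx":0,"wy":0,"wz":0}]' 0.5
python3 - <<'E'
from h import *
i=eyes.snapshot("wrist")[:,:,::-1];j=eyes.snapshot("scene")[:,:,::-1]
cv2.imwrite("pics/c7.png",cv2.hconcat([cv2.resize(i[60:320,170:370],(460,598),interpolation=cv2.INTER_CUBIC),cv2.resize(j[215:287,285:325],(332,598),interpolation=cv2.INTER_CUBIC)]))
E
```

```text
t: 18.18
tcp_pos: [0.5065, -0.1373, 0.4177]
tool_rot: [0.058, 0.998, 0.001, -0.002]
force: [-0.2, 0.3, -0.0]
finger_gap: 0.501
gripper_force: 0.0
```

View pics/c7.png

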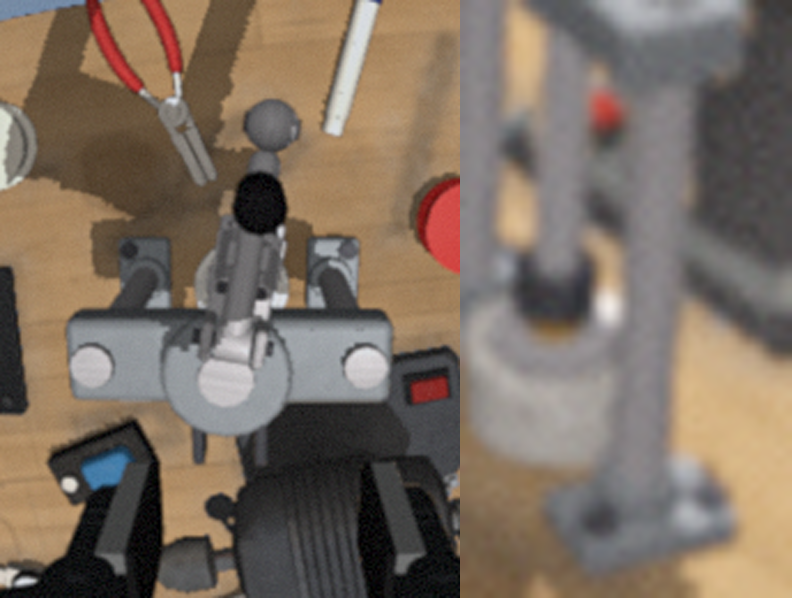

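The crank is still in its clip: the bar lies between the leaves at (250,260), about 10° past one turn. The spring is about half in, and the gripper is clear.

```bash
python3 -c "
from station import workorder
print(workorder.sign_off())"
```

```text
the job is handed in; nothing more can be done
None
```

The job is handed in, with no verdict returned: by pictures and geometry, the crank is latched, the tin is clamped with the spring about 5.7 mm in after roughly 371° of winding, the gripper is clear, and about 18 of the 72 s were used.

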